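Peel the top tray off a sticking stack and hold it over the checker

ROBOT

A 6-joint arm with a two-finger parallel gripper is mounted at the origin on a cart in front of the work surface, level with it; the furniture and walls round the work are solid. World frame = base frame: x ahead of the robot, y to its left, z up, the work surface at z = 0. Lengths are in mm, angles in rad, forces in N, time in s.
With the tool pointing down it reaches from about 350 to 875 mm from the base axis. Payload 4.2 kg.
Tool frame: the origin (TCP) lies on the mounting face of the last link; the fingertips stand 173 mm ahead of it and the grasp point (between the pads) lies 155 mm ahead of it (tcp_to_grasp is the distance from the TCP to the grasp point, in mm); z points along the fingers, y is the direction in which the jaws open and shut (so a half turn about z gives the same grasp; the last joint's range is limited). The gripper opens to 85 mm and grips with 20 to 120 N. Pads are 22 mm wide; open, the fingers measure 114 mm over their backs; the gripper's body (76 mm by 85 mm) begins 54 mm behind the grasp point. The pads swing forward as they close: fully open they stand 13 mm farther back than shut.
Start: joints at [-0.882, 0.385, 0.008, 0, -1.194, -0.259], TCP at [260.443, -568.128, 404.712] pointing down, gripper open.
Joint ranges: [-3.14, 3.14], [-1.21, 2.06], [-1.07, 1.41], [-3.16, 2.05], [-2.99, -0.16], [-3.1, 3.1]. Speed limits (rad/s): [2.79, 2.79, 3.14, 3.14, 3.14, 3.14].

INTERFACE

Orientations are given as a unit quaternion [x, y, z, w].
In Python, from bench import * gives the robot as it stands. The module is installed in compiled form; this text tells all that it offers.
- The arm moves only by the tool apply_moves, never from a script. Its arguments are lists of equal length, an entry for each row: "fingers": the closure, from 0 (fully open) to 1 (shut); "dp": the shift along the world's x, y, z in cm, a list of three; "yaw": the turn about the world's z in degrees. A call has 1 to 10 rows; each row is the pose to reach, as a shift and turn from the pose measured when the call began; what a row does not reach only later rows make up. A row lasts 1/10 s, in which the tool goes at most 50 mm and 8.59 degrees, less where a joint would pass 70% of its speed; a pose out of reach is approached as far as the arm can. A call with a gripper value outside its range is refused whole. The fingers move at their own pace and stop on an object; the grip force is fixed at half the most. Time passes only in rows, so rows that repeat a pose let the fingers close. It gives the time, the measured TCP pose, the force and the opening at its end, in the units of the state.
- read_state(): the state, without advancing time (a new reading comes with each control period).
- get_image(name): name is "side" or "top" or "wrist"; returns a dict with "color" (420x560x3 uint8, blue, green, red), "mtx" (3x3 intrinsics, pixels), "camera_from_world" (4x4, takes a point from world to camera coordinates); the wrist camera has in their place "tool_from_camera" (4x4, takes a point from camera to tool coordinates, whose origin is the TCP and whose axes are the flange's). Camera axes: x right, y down, z forward; pixel columns grow to the right and rows downward; lengths in mm; the calibration is good to about 2 mm. A picture is of the moment at which its call begins: read the wrist's pose just before it. There is no depth.
- job_done(): hands the job in, once; it reports no verdict.
The state is a dict: "clock": time; "joints": joint angles; "joint_vel": joint speeds; "joint_efforts": joint torques, N m; "position": TCP position; "ee_rot": TCP orientation; "contact_force": force on the tool from outside, world axes, zero at the start; "wrist_torque": the same for the moment, N m; "gripper_width": finger opening in mm.
Only numpy, scipy, OpenCV 4.12 (cv2) and the standard library are available. Lean on these libraries where they do the work, as an engineer would, in place of code of your own. Each camera call takes 0.05 s, during which the arm holds its last target. There are 200 camera calls.

TASK

Three metal trays are nested in a stack and the top one sticks: a moulded catch at the corner opposite its grip holds it to the stack, so a straight lift takes the others along. Take the top tray by the upright grip at its corner, raise that corner while the opposite corner stays down until the tray lets go, and lift it out, leaving the other trays in their stand. Then hold that single tray level and still, centred about a hand's breadth (100 mm) over the round window of the low checking puck, and finish while still holding it there; do not knock the roll of tape, the small pot or the spool about.

Things in the scene. Friction and masses are not known exactly. Their poses are not given: they have to be found in the camera images.
- top_tray: Tray to take: topmost of three alike nested bare metal trays, a square with cut corners, 132 mm over its sides, 148 mm over its corners, 58 mm high, 0.11 kg. Origin: centre of the floor's underside, 48 mm above the stack's at the start; z up; +x points to the caught corner, away from the grip. A skirt round the rim, its lower edge 26 mm above the origin, rests on the rim of the tray below.
- tray_grip (a point): Middle of the top tray's grip, an upright flat lug that sticks out of the corner at the tray's -x side: 10 mm thick (along the tray's y), from 75 to 111 mm from the tray's centre and from 30 to 66 mm above its origin. This point is 94 mm from the centre and 55 mm above the origin. Both sides are free. Axes as the tray's.
- tray_heel (a point): Middle of the top tray's skirt edge at the caught corner, 72 mm from the centre along the tray's +x, 26 mm above its origin. The tray is turned up about the line through it along the tray's y: it comes free at 0.16 to 0.25 rad, and from 0.4 rad it lifts straight out. Lifted level, it rises 5 mm, then takes the stack along.
- stack: The two other trays, stuck together for good: one loose body, 0.5 kg, standing on the stand. Their grips stick out at its +y and -y sides, to 111 mm from the centre and 90 mm above the origin. Origin: centre of the underside; z up; x as the top tray's. Its rim is 74 mm above the origin, with an 8 mm lip on it.
- stack_seat (a point): Point on the stack's rim at the caught corner, on which tray_heel rests at the start.
- stack_base: The stand, fixed: a dark steel plate 112 x 112 x 8 mm with four low stops 22 mm high that keep the stack from sliding. Origin: centre of its underside, on the worktop; yaw as the stack's.
- checker: The checking puck, fixed: a low round grey housing, 96 mm across the foot, 30 mm high, with a round glass window in its top that looks straight up. Origin: centre of its underside, on the worktop.
- checker_window (a point): Centre of the window, on the top of the puck, 30 mm above the worktop; z up.
- tape_roll: Bystander, loose: a roll of tape lying flat, 62 mm across, 19 mm high. Origin: centre of its underside.
- small_pot: Bystander, loose: a small screw-top pot, 53 mm across, 50 mm high. Origin: centre of its underside.
- spool: Bystander, loose: an upright spool, 45 mm across, 46 mm high. Origin: centre of its underside.
Things that resemble listed ones, but are neither listed nor needed, are in the scene too. What is shaped like the checker but red is not meant.

How it is judged (in metres and radians):
On the way, in this order (a step that is already met when the one before it is completed fails the run):
1. the grip's corner of the top tray is raised (tray tilted more than 0.13 rad) while the opposite corner still sits on the stack (tray_heel within 15 mm of stack_seat) (angle between top_tray's own z axis and vertical above 0.13 rad and distance between tray_heel and stack_seat below 0.015 m), for 0.1 s.
2. the top tray is lifted out: its tray_heel is more than 70 mm from stack_seat and it no longer touches the stack (distance between tray_heel and stack_seat above 0.07 m and contact force between top_tray and stack below 0.05 N), for 0.1 s.
At the end, for the whole second after the job is handed in: Top tray held: centre within 30 mm of the window's axis, underside 50 to 160 mm above the window, level within 0.15 rad, under 0.03 m/s, touching neither puck nor stack; the other trays in their stand (within 12 mm, raised under 6 mm, upright within 0.07 rad) (horizontal distance between top_tray and checker_window below 0.03 m and z of top_tray in the frame of checker_window between 0.05 and 0.16 m and angle between top_tray's own z axis and vertical below 0.15 rad and linear speed of top_tray below 0.03 m/s and contact force between top_tray and the fingers above 0.5 N and contact force between top_tray and checker below 0.05 N and contact force between top_tray and stack below 0.05 N and horizontal distance between stack and stack_base below 0.012 m and height (world z) of stack below 0.014 m and angle between stack's own z axis and vertical below 0.07 rad); the arm keeps its last pose, push and grip.
It fails at once if the other two trays are lifted or tipped out of their stand (moved more than 15 mm or tilted more than 0.1 rad) (distance of stack from where it was at the start of the episode above 0.015 m or angle between stack's own z axis and vertical above 0.1 rad).
It fails at once if the roll of tape, the small pot or the spool is moved more than 30 mm (distance of any of tape_roll, small_pot, spool from where it was at the start of the episode above 0.03 m).
It also fails if it takes over 45 s, if anything falls off the work surface, if the arm or the gripper's body presses on something with over 40 N, if the wrist force passes 120 N, or if a joint passes its speed limit or range.

## Working session

There is one attempt and no reset: what is moved stays moved. The work goes in short steps, Python scripts to look and compute and a tool call to move; the robot and the scene stay as the last step left them, time stands still between calls to the robot, and variables do not carry over. Pictures are saved under pics/ and viewed, about 8 in all and at most 12, crops included, and the job is handed in when it is done.

Besides the shell and the picture viewer there is one more tool, called after "Request:" as name([rows], argument=value, ...), one row to a line, values as JSON. apply_moves: Moves the arm, as the interface text tells. Its arguments: {"type":"object","properties":{"fingers":{"type":"array","items":{"type":"number"}},"dp":{"type":"array","items":{"type":"array","items":{"type":"number"}}},"yaw":{"type":"array","items":{"type":"number"}}},"required":["fingers","dp","yaw"]}

```bash
mkdir -p pics
cat > h.py <<'E'
from bench import *
import numpy as np, cv2
from scipy.spatial.transform import Rotation as R
def cam(n):
    s=read_state(); g=get_image(n); K=np.array(g["mtx"])
    if n=="wrist":
        T=np.eye(4);T[:3,:3]=R.from_quat(s["ee_rot"]).as_matrix();T[:3,3]=s["position"]
        E=np.linalg.inv(T@np.array(g["tool_from_camera"]))
    else: E=np.array(g["camera_from_world"])
    return g["color"],K,E
def ray(K,E,u,v,z):
    d=E[:3,:3].T@np.linalg.solve(K,[u,v,1]); c=-E[:3,:3].T@E[:3,3]
    return c+d*(z-c[2])/d[2]
def proj(K,E,p):
    q=K@(E[:3,:3]@np.array(p,float)+E[:3,3]); return q[:2]/q[2]
E
python3 - <<'E'
from h import *
s=read_state(); print(s)
for n in ("top","side","wrist"):
    c,K,E=cam(n); cv2.imwrite(f"pics/{n}0.png",c); np.savez(f"{n}0.npz",K=K,E=E); print(n,K.tolist(),(-E[:3,:3].T@E[:3,3]).round(),E[:3,:3].round(2).tolist())
a=cv2.imread("pics/top0.png")
cv2.imwrite("pics/top0b.png",cv2.resize(a,(800,600),interpolation=cv2.INTER_CUBIC))
E
```

```text
{'clock': 0.0, 'joints': array([-8.82373522e-01,  3.85569879e-01,  6.60490342e-03, -5.06697529e-04,
       -1.19399907e+00, -2.58565285e-01]), 'joint_vel': array([-0.00126367,  0.00120608,  0.00105013,  0.00029056, -0.0006641 ,
       -0.00050301]), 'joint_efforts': array([-5.19355435e-04, -3.92290771e+01,  1.88397235e+01,  4.18603599e+00,
       -4.60772906e-03, -5.68660340e-06]), 'position': array([ 260.38884777, -567.94442297,  403.60378845]), 'ee_rot': array([-2.13186373e-01,  9.77010921e-01,  1.07198970e-03, -2.84670615e-04]), 'contact_force': array([ 0.2122635 , -0.45603511, -0.24988817]), 'wrist_torque': array([-0.02002185,  0.06102518, -0.01356534]), 'gripper_width': 85.1290319265814}
top [[509.87802277014043, 0.0, 268.64363365236454], [0.0, 509.87802277014043, 204.03773871268663], [0.0, 0.0, 1.0]] [ 130.  210. 1561.] [[-0.38, -0.92, -0.01], [-0.88, 0.36, -0.3], [0.28, -0.11, -0.95]]
side [[451.05179008606484, 0.0, 280.0082337805825], [0.0, 451.05179008606484, 212.86326069978665], [0.0, 0.0, 1.0]] [-304.  303.  695.] [[-0.29, -0.96, 0.0], [-0.55, 0.17, -0.82], [0.79, -0.24, -0.57]]
wrist [[357.7559037206617, 0.0, 280.40331205926833], [0.0, 357.7559037206617, 204.06202997965346], [0.0, 0.0, 1.0]] [ 188. -601.  373.] [[-0.42, 0.91, 0.0], [0.86, 0.39, 0.31], [0.28, 0.13, -0.95]]
```

View pics/top0b.png

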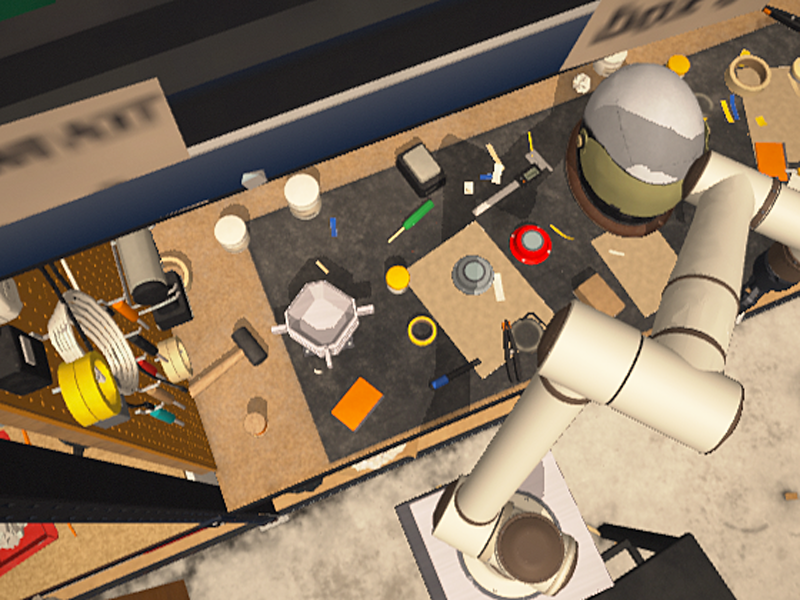

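View pics/side0.png

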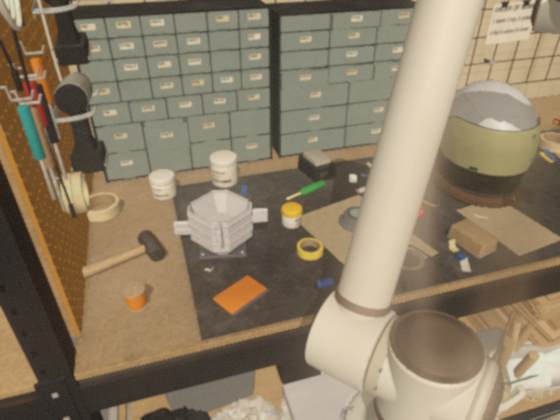

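Candidates: tray stack at (322,320), the only one of its kind. Its grips are at (280,328), (365,310) and (325,355), and the one on its own, facing the robot, should be the top tray's. For the checker there is the grey puck at (473,273); the red one at (531,243) is not meant. Bystanders are the tape at (422,330), the pot or spool at (397,278), and the orange item at (256,423). One close crop to check.

Run:
```python
import cv2,numpy as np
a=cv2.imread("pics/top0.png")[185:260,180:280]; b=cv2.imread("pics/side0.png")[180:270,165:285]
A=cv2.resize(a,(800,600),interpolation=cv2.INTER_CUBIC)[:,:]
B=cv2.resize(b,(800,600),interpolation=cv2.INTER_CUBIC)
cv2.imwrite("pics/c1.png",cv2.resize(np.hstack([A,B]),(800,300),interpolation=cv2.INTER_AREA))
```

```text
(no output)
```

View pics/c1.png

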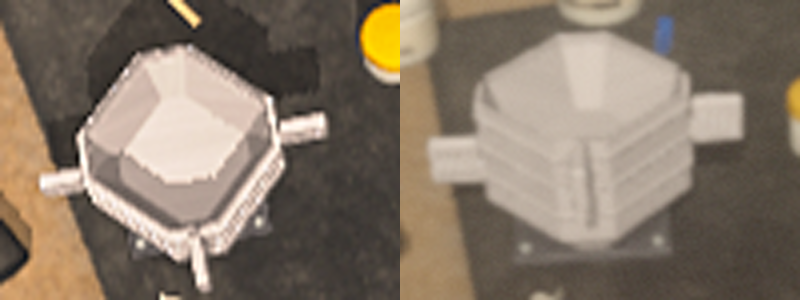

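Run:
```python
from h import *
d=np.load("top0.npz");K,E=d["K"],d["E"]
f=lambda u,v,z:ray(K,E,180+u/4,185+v/4,z)[:2].round(1)
L=f(42,181,95);Rr=f(327,122,95);print("L,R",L,Rr,(L+Rr)/2,np.linalg.norm(L-Rr))
T=f(201,283,120);print("tip",T,"root",f(194,240,120))
c=(L+Rr)/2;d=c-T;print(np.linalg.norm(d),np.degrees(np.arctan2(*d[::-1])));e=Rr-L;print(np.degrees(np.arctan2(*e[::-1]))+90)
# rim octagon
P=[(80,150),(140,52),(185,45),(272,98),(280,150),(205,235),(185,240),(85,165)]
print("rim c",np.mean([f(*p,114) for p in P],0))
g=lambda u,v,z:ray(K,E,u*.7,v*.7,z)[:2].round(1)
print("puck",g(474,270,30),"red",g(533,240,30),"tape",g(422,331,10),"ypot",g(398,274,50),"cork?",g(256,420,25))
s=np.load("side0.npz")
for n,p in dict(puck=[*g(474,270,30),30],tape=[*g(422,331,10),10]).items(): print(n,proj(s["K"],s["E"],p))
b=lambda u,v,z:ray(s["K"],s["E"],165+u*.3,180+v*.3,z)[:2].round(1)
print("side tip",b(188,146,122),"L",b(29,137,98),"R",b(342,94,98))
```

```text
L,R [576.1 288.2] [537.5  75.4] [556.8 181.8] 216.27251327896477
tip [453.6 206.7] root [485. 200.]
106.1614336753229 -13.565007106640907
-10.281150945090886
rim c [560.325 183.475]
puck [ 551.7 -169.2] red [ 566.1 -321.5] tape [471.8 -10. ] ypot [601.5  -6.6] cork? [424.6 389.8]
puck [358.25379957 212.68387103]
tape [310.66954671 249.00027904]
side tip [480.8 195.3] L [555.3 291.8] R [543.3  75.1]
```

Request:
apply_moves([
  [20,40,0],
  [20,40,0],
  [20,40,0],
  [20,40,0],
  [20,40,0],
  [20,40,0],
  [20,40,0],
  [20,40,0],
  [20,40,0],
  [20,40,0],
], fingers=[0,0,0,0,0,0,0,0,0,0], yaw=[-37,-37,-37,-37,-37,-37,-37,-37,-37,-37])

```text
clock: 1.15
position: [461.8, -164.6, 403.9]
ee_rot: [0.105, 0.994, 0.001, 0.0]
contact_force: [0.3, -0.1, 0.1]
gripper_width: 85.3
```

Request:
apply_moves([
  [-1,36.9,-2],
  [-1,36.9,-2],
  [-1,36.9,-2],
  [-1,36.9,-2],
  [-1,36.9,-2],
  [-1,36.9,-2],
  [-1,36.9,-2],
  [-1,36.9,-2],
  [-1,36.9,-2],
  [-1,36.9,-2],
], fingers=[0,0,0,0,0,0,0,0,0,0], yaw=[0,0,0,0,0,0,0,0,0,0])

```text
clock: 2.15
position: [451.7, 204.2, 383.4]
ee_rot: [0.105, 0.994, 0.001, -0.0]
contact_force: [-0.5, -0.1, -0.3]
gripper_width: 85.3
```

Run:
```python
from h import *
c,K,E=cam("wrist"); cv2.imwrite("pics/w1.png",c); np.savez("w1.npz",K=K,E=E); print(read_state()["position"])
c,K,E=cam("top"); cv2.imwrite("pics/top1.png",c)
```

```text
[451.73580795 203.62736712 383.59077936]
```

View pics/w1.png

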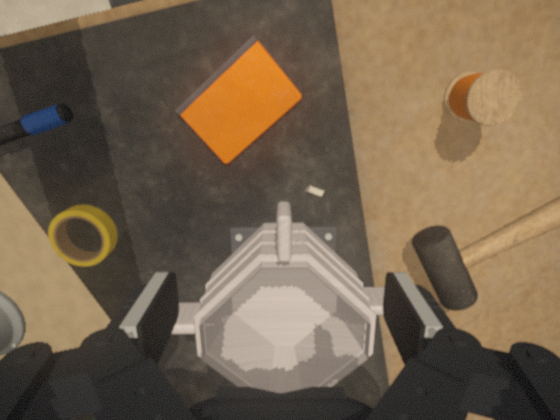

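Run:
```python
from h import *
d=np.load("w1.npz");K,E=d["K"],d["E"]
f=lambda u,v,z:ray(K,E,u,v,z)[:2].round(1)
a=f(284,208,122);b=f(284.5,258,122);print("lug tip",a,"in",b,np.linalg.norm(a-b),np.degrees(np.arctan2(*(b-a)[::-1])))
print("rim",f(197,322,112),f(376,318,112),(f(197,322,112)+f(376,318,112))/2)
print("tape",f(83,236,10))
c=cv2.imread("pics/w1.png")[190:275,235:335]; cv2.imwrite("pics/w1c.png",cv2.resize(c,(800,600),interpolation=cv2.INTER_CUBIC))
```

```text
lug tip [451.3 207.9] in [488.3 200.5] 37.732744400586604 -11.309932474020222
rim [533.7 120.2] [559.9 259.6] [546.8 189.9]
tape [475.4  -8.7]
```

View pics/w1c.png

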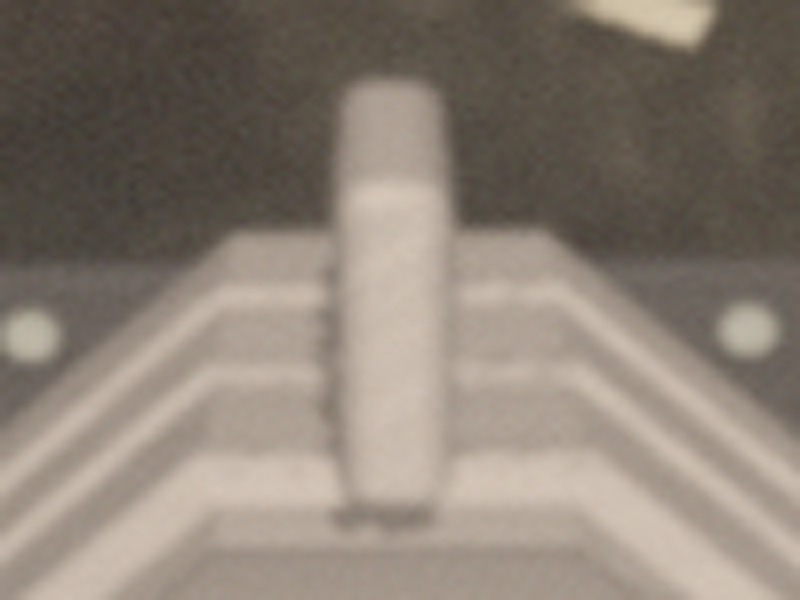

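Run:
```python
from h import *
d=np.load("w1.npz");K,E=d["K"],d["E"]
f=lambda u,v,z:ray(K,E,u,v,z)[:2].round(1)
a=f(284.2,215.5,122);b=f(284.2,260.8,122);print("lug tip",a,"in",b,np.linalg.norm(a-b),np.degrees(np.arctan2(*(b-a)[::-1])))
print("bottom",f(283.7,202,86))
q=read_state()["ee_rot"];m=R.from_quat(q).as_matrix();print(np.degrees(np.arctan2(m[1],m[0])))
```

```text
lug tip [456.6 206.9] in [490.4 199.9] 34.5172420682765 -11.700579462815838
bottom [458.5 206.6]
[167.82695149  77.82695203  77.63296893]
```

Request:
apply_moves([
  [1.0,0.2,-4],
  [1.0,0.2,-8],
  [1.0,0.2,-10],
  [1.0,0.2,-11],
  [1.0,0.2,-11],
  [1.0,0.2,-11],
  [1.0,0.2,-11],
  [1.0,0.2,-11],
], fingers=[0.5,0.5,0.5,0.5,0.5,0.5,0.5,0.5], yaw=[0,0,0,0,0,0,0,0])

```text
clock: 3.05
position: [462.1, 205.4, 275.0]
ee_rot: [0.106, 0.994, 0.002, 0.001]
contact_force: [0.1, -0.5, -0.8]
gripper_width: 42.8
```

Run:
```python
from h import *
c,K,E=cam("wrist"); cv2.imwrite("pics/w2.png",c[120:420,80:480]); np.savez("w2.npz",K=K,E=E); s=read_state();print(s["position"],s["contact_force"],s["gripper_width"])
```

```text
[461.95456358 205.42412958 274.83296959] [-0.24450069  0.60521752  1.12740068] 42.19902778926231
```

View pics/w2.png

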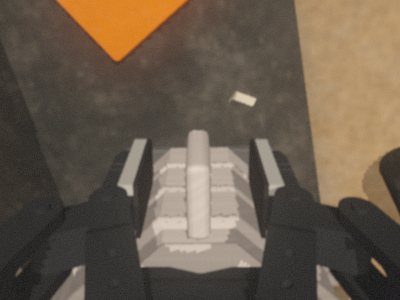

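Request:
apply_moves([
  [0,0,0],
  [0,0,0],
  [0,0,0],
  [0,0,0],
  [0,0,0],
  [0,0,0],
  [0,0,0],
  [0,0,0],
], fingers=[0.8,0.8,0.86,0.86,0.89,0.89,0.89,0.89], yaw=[0,0,0,0,0,0,0,0])

```text
clock: 3.9
position: [462.0, 205.4, 274.8]
ee_rot: [0.106, 0.994, 0.002, 0.001]
contact_force: [-0.2, -0.2, 1.0]
gripper_width: 9.8
```

Request:
apply_moves([
  [0,0,0],
  [0,0,0],
  [0,0,0.3],
  [0.1,0,0.5],
  [0.1,0,0.7],
  [0.2,0,1.0],
  [0.2,0,1.0],
], fingers=[0.9,0.9,0.9,0.9,0.9,0.9,0.9], yaw=[0,0,0,0,0,0,0])

```text
clock: 4.6
position: [463.9, 205.4, 284.9]
ee_rot: [0.106, 0.994, 0.002, 0.001]
contact_force: [-0.0, 0.3, -1.8]
gripper_width: 9.2
```

```bash
cat > look.py <<'E'
from h import *
import sys
F=[];
for i in range(3):
    c,K,E=cam("side"); s=read_state(); F.append(np.r_[s["contact_force"],s["wrist_torque"]])
print(s["clock"],s["position"].round(1),s["gripper_width"].round(2),np.mean(F,0).round(2))
np.savez(f"{sys.argv[1]}.npz",K=K,E=E)
cv2.imwrite(f"pics/{sys.argv[1]}.png",cv2.resize(c[150:270,160:320],(640,480),interpolation=cv2.INTER_CUBIC))
E
python3 look.py s1
```

```text
Traceback (most recent call last):
  File "look.py", line 6, in <module>
    print(s["clock"],s["position"].round(1),s["gripper_width"].round(2),np.mean(F,0).round(2))
                                            ^^^^^^^^^^^^^^^^^^^^^^^^
AttributeError: 'float' object has no attribute 'round'
```

```bash
sed -i 's/s\["gripper_width"\].round(2)/round(s["gripper_width"],2)/' look.py; python3 look.py s1
```

```text
4.9 [463.9 205.4 284.7] 9.93 [-0.3   0.53 -1.78  0.01  0.34 -0.02]
```

View pics/s1.png

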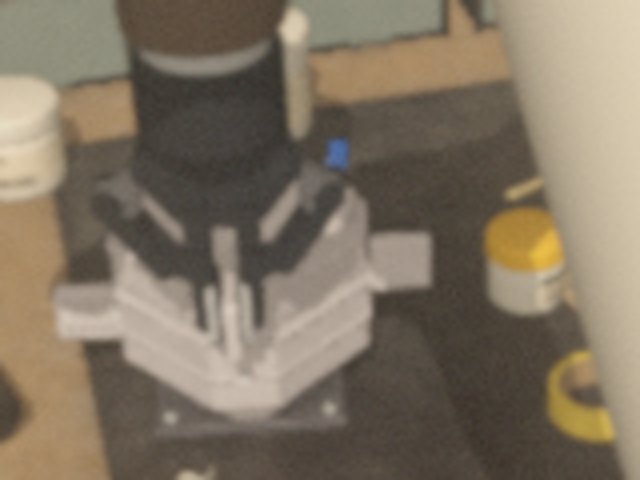

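Request:
apply_moves([
  [0.1,0,0.3],
  [0.1,0,0.6],
  [0.2,-0.1,0.9],
  [0.3,-0.1,1.2],
  [0.4,-0.1,1.5],
  [0.5,-0.1,1.7],
  [0.5,-0.1,1.7],
], fingers=[0.9,0.9,0.9,0.9,0.9,0.9,0.9], yaw=[0,0,0,0,0,0,0])

```text
clock: 5.6
position: [468.9, 204.4, 302.0]
ee_rot: [0.106, 0.994, 0.002, 0.001]
contact_force: [0.1, 0.8, -2.9]
gripper_width: 9.5
```

```bash
python3 look.py s2
```

```text
5.75 [468.9 204.4 301.7] 9.27 [ 0.11  0.2  -1.64  0.01  0.22 -0.02]
```

View pics/s2.png

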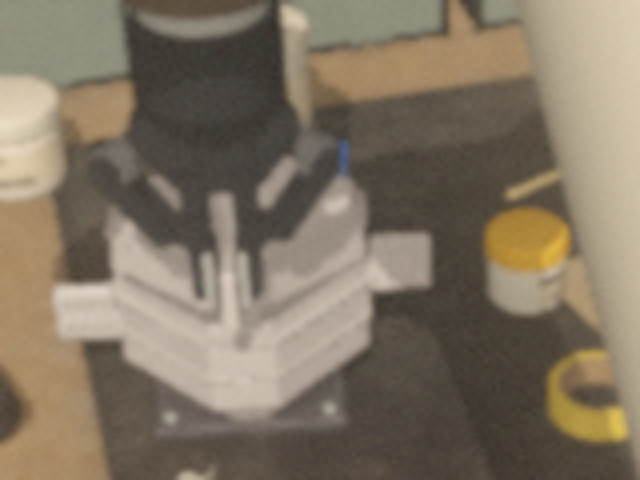

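Top tray tilts at the near corner while the stack's side grips (85,310) and (400,260) stay unmoved. Lift force is about 1.7 N.

Request:
apply_moves([
  [0.1,0,0.3],
  [0.2,0,0.6],
  [0.4,-0.1,0.9],
  [0.5,-0.1,1.2],
  [0.7,-0.1,1.5],
  [0.9,-0.2,1.8],
  [1.0,-0.2,2.1],
  [1.2,-0.3,2.5],
  [1.2,-0.3,2.5],
  [1.2,-0.3,2.5],
], fingers=[0.9,0.9,0.9,0.9,0.9,0.9,0.9,0.9,0.9,0.9], yaw=[0,0,0,0,0,0,0,0,0,0])

```text
clock: 6.75
position: [480.9, 201.3, 326.8]
ee_rot: [0.106, 0.994, 0.002, 0.001]
contact_force: [-0.7, -0.3, -1.3]
gripper_width: 9.2
```

```bash
python3 look.py s3
```

```text
6.9 [480.7 201.3 326.5] 9.14 [-0.12  0.02 -1.11 -0.    0.11 -0.01]
```

Request:
apply_moves([
  [0.2,0,0.3],
  [0.4,-0.1,0.6],
  [0.6,-0.1,0.9],
  [0.8,-0.2,1.2],
  [1.0,-0.2,1.5],
  [1.2,-0.2,1.8],
  [1.4,-0.3,2.0],
  [1.7,-0.3,2.3],
  [1.7,-0.3,2.4],
  [1.7,-0.3,2.4],
], fingers=[0.9,0.9,0.9,0.9,0.9,0.9,0.9,0.9,0.9,0.9], yaw=[0,0,0,0,0,0,0,0,0,0])

```text
clock: 7.9
position: [498.0, 198.3, 350.7]
ee_rot: [0.106, 0.994, 0.002, 0.001]
contact_force: [-2.4, 0.1, -1.1]
gripper_width: 9.3
```

```bash
python3 look.py s4
```

```text
8.05 [497.9 198.4 350.6] 9.45 [-1.05 -0.07 -0.69  0.06  0.56 -0.  ]
```

View pics/s4.png

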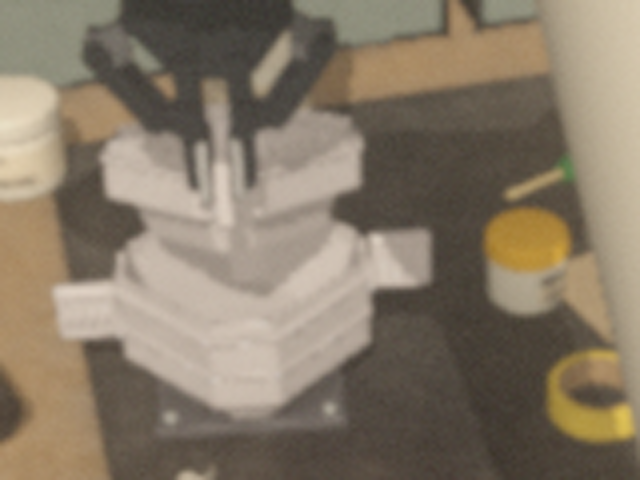

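Request:
apply_moves([
  [-0.2,0,0.4],
  [-0.4,0.1,0.8],
  [-0.4,0.1,1.4],
  [-0.4,0.1,2.2],
  [-0.4,0.1,3.4],
  [-0.4,0.1,5],
  [-0.4,0.1,7],
  [-0.4,0.1,9],
  [-0.4,0.1,11],
  [-0.4,0.1,11],
], fingers=[0.9,0.9,0.9,0.9,0.9,0.9,0.9,0.9,0.9,0.9], yaw=[0,0,0,0,0,0,0,0,0,0])

```text
clock: 9.05
position: [494.3, 199.4, 464.7]
ee_rot: [0.106, 0.994, 0.004, 0.004]
contact_force: [0.1, 0.1, -1.4]
gripper_width: 9.1
```

```bash
sed -i 's/c\[150:270,160:320\]/c[60:270,120:400]/; s/(640,480)/(640,480)/' look.py; python3 look.py s5
```

```text
9.2 [493.5 199.2 459.9] 9.34 [ 0.04  0.48 -1.76  0.03  0.12 -0.01]
```

View pics/s5.png

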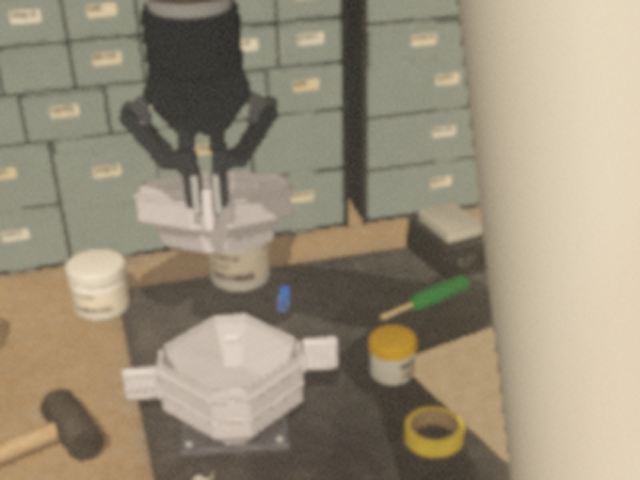

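Tray is out and the stack sits unmoved. The tray still hangs tilted about 0.45 rad in the pads. The tool cannot tilt, so I'll level the tray by setting its floor flat on a clear patch of worktop. Next, find that patch.

Run:
```python
from h import *
d=np.load("w1.npz");K,E=d["K"],d["E"]
f=lambda u,v,z=0:ray(K,E,u,v,z)[:2].round(1)
for n,p in dict(cand=(375,140),card1=(300,98,8),card2=(226,163,8),cardtop=(258,38,8),hamL=(416,240,15),hamTop=(432,228,25),chip=(315,190),edge=(200,5)).items(): print(n,f(*p))
print("spool top c",f(494,97,46),"top L",f(469,97,46),"bot",f(468,100,0),f(447,97,0))
d=np.load("top0.npz");g=lambda u,v,z=0:ray(d["K"],d["E"],u*.7,v*.7,z)[:2].round(1)
print("pen",g(480,362),g(432,384),"cup",g(525,335,60),"edge front",g(330,458),g(500,390), "sandpaper", g(410,268),g(485,378),g(552,318),"white",g(499,290))
t=np.load("s5.npz");h=lambda u,v,z:ray(t["K"],t["E"],120+u*.4375,60+v*.4375,z)[:2].round(1)
print("stack L,R",h(126,372,98),h(337,340,98))
```

```text
cand [442.2 302.4]
card1 [387.8 237.7]
card2 [432.5 155.4]
cardtop [330.5 211.3]
hamL [549.8 327.1]
hamTop [535.  340.6]
chip [480.  235.8]
edge [293.2 167.5]
spool top c [418.8 392. ] top L [414.5 371.9] bot [423.2 393.4] [416.3 374.1]
pen [ 361.8 -100.7] [357.3  15.2] cup [ 369.4 -201.1] edge front [295.3 275.3] [ 289.5 -114.9] sandpaper [619.9 -44.5] [325.6 -96. ] [ 391.2 -289.6] white [ 495.2 -208.8]
stack L,R [547.9 289.4] [541.2  76.1]
```

Run:
```python
from h import *
d=np.load("top0.npz");K,E=d["K"],d["E"]
a=cv2.imread("pics/top1.png")
# map px (u,v): y = 100-u/1.6 ; x = 680 - v/1.6
S=1.6;src=[];dst=[]
for x in(300,680):
    for y in(100,-350): src.append(proj(K,E,[x,y,0]));dst.append([(100-y)*S,(680-x)*S])
H=cv2.getPerspectiveTransform(np.float32(src),np.float32(dst))
o=cv2.warpPerspective(a,H,(720,600),flags=cv2.INTER_CUBIC)
for x in(400,500,600):
    for y in(0,-100,-200,-300): cv2.circle(o,(int((100-y)*S),int((680-x)*S)),2,(255,0,255),-1)
cv2.circle(o,(int(210*S),int(250*S)),int(74*S),(0,255,0),1)
cv2.imwrite("pics/rect.png",o)
```

```text
(no output)
```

View pics/rect.png

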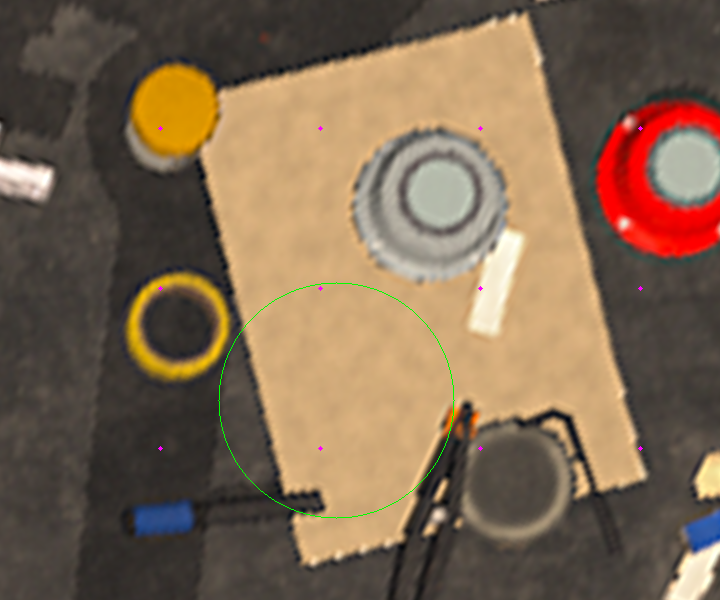

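Spot around (440,-105) is clear (pixel 335,385). The puck centre is confirmed at about (552,-169), grey, and the red one is separate.

Request:
apply_moves([
  [-0.3,-1,0],
  [-1.0,-3,0],
  [-1.8,-6,0],
  [-2.6,-9,-0.5],
  [-3.4,-12,-1],
  [-4.2,-15,-1.5],
  [-5.0,-18,-2],
  [-5.8,-21,-2],
  [-6.2,-23,-2],
  [-6.4,-24.2,-2],
], fingers=[0.93,0.93,0.93,0.93,0.93,0.93,0.93,0.93,0.93,0.93], yaw=[-3,-8,-15,-23,-31,-39,-47,-55,-62,-68])

```text
clock: 10.2
position: [435.1, -80.6, 437.3]
ee_rot: [0.631, 0.775, 0.014, -0.014]
contact_force: [0.8, -0.5, -0.7]
gripper_width: 8.7
```

```bash
python3 look.py s6; python3 -c "
from h import *
m=R.from_quat(read_state()['ee_rot']).as_matrix();print(np.degrees(np.arctan2(m[1,0],m[0,0])))"
```

```text
10.35 [435.5 -80.6 437.1] 8.65 [ 0.52 -0.72 -0.69 -0.06 -0.02  0.01]
101.68500983179257
```

```bash
python3 -c "
from h import *
s=read_state();print(s['joints'].round(3),s['joint_vel'].round(3),s['position'],s['contact_force'])"
```

```text
[ 0.174  0.046 -0.337 -0.042 -1.187 -3.096] [ 0.046 -0.004  0.002  0.001  0.002 -0.001] [435.47349064 -80.6003473  437.08642291] [-0.06562319 -0.06707244 -0.70204435]
```

Request:
apply_moves([
  [0,0.5,0],
  [0,1,-1],
  [-0.5,1.5,-2],
  [-1,2,-4],
  [-1.5,2.5,-6],
  [-2,2.6,-8],
  [-2.7,2.6,-10],
  [-2.7,2.6,-11.5],
  [-2.7,2.6,-12],
  [-2.7,2.6,-12],
], fingers=[0.93,0.93,0.93,0.93,0.93,0.93,0.93,0.93,0.93,0.93], yaw=[4,8,13,18,23,28,28,28,28,28])

```text
clock: 11.35
position: [408.4, -54.1, 316.4]
ee_rot: [0.424, 0.905, 0.008, -0.018]
contact_force: [0.0, -0.4, -1.7]
gripper_width: 8.3
```

```bash
cat > st.py <<'E'
from h import *
F=[]
for i in range(3):
    cam("side"); s=read_state(); F.append(np.r_[s["contact_force"],s["wrist_torque"]])
m=R.from_quat(s['ee_rot']).as_matrix()
print(s["clock"],s["joints"].round(3),s["position"].round(1),np.degrees(np.arctan2(m[1,0],m[0,0])),"zaxis",m[:,2].round(3),"F",np.mean(F,0).round(2),s["gripper_width"])
E
python3 st.py
```

```text
11.5 [ 0.254  0.12  -0.586 -0.046 -0.878 -2.672] [408.9 -54.3 317.8] 129.73327814834673 zaxis [-0.021  0.031 -0.999] F [-0.13  0.48 -1.01  0.01 -0.04  0.01] 8.532576360658725
```

Request:
apply_moves([
  [0,0,-1],
  [0,0,-2],
  [0,0,-3],
  [-0.1,0.1,-3.8],
  [-0.3,0.4,-4.4],
  [-0.6,0.7,-5.0],
  [-1.1,1.3,-5.8],
  [-1.3,1.6,-6.3],
  [-1.5,1.9,-6.8],
  [-1.7,2.1,-7.1],
], fingers=[0.93,0.93,0.93,0.93,0.93,0.93,0.93,0.93,0.93,0.93], yaw=[0,0,0,0,0,0,0,0,0,0])

```text
clock: 12.5
position: [392.1, -32.9, 246.6]
ee_rot: [0.424, 0.905, 0.01, -0.016]
contact_force: [1.0, -0.9, 2.7]
gripper_width: 8.3
```

```bash
python3 st.py
```

```text
12.65 [ 0.321  0.207 -0.717 -0.06  -0.658 -2.721] [392.  -33.  246.8] 129.76800215153273 zaxis [-0.021  0.031 -0.999] F [-0.08  0.24  3.14 -0.21 -0.3   0.03] 8.388475363090437
```

Request:
apply_moves([
  [-0.2,0.2,-0.4],
  [-0.4,0.4,-0.8],
  [-0.5,0.6,-1.2],
  [-0.7,0.8,-1.6],
  [-0.8,0.9,-2.0],
  [-0.9,1.0,-2.3],
  [-1.0,1.1,-2.6],
  [-1.0,1.1,-2.6],
], fingers=[0.93,0.93,0.93,0.93,0.93,0.93,0.93,0.93], yaw=[0,0,0,0,0,0,0,0])

```text
clock: 13.45
position: [381.9, -21.9, 220.5]
ee_rot: [0.424, 0.905, 0.01, -0.016]
contact_force: [-0.2, 2.4, 3.8]
gripper_width: 8.7
```

```bash
python3 st.py
```

```text
13.6 [ 0.359  0.245 -0.768 -0.069 -0.568 -2.748] [382.  -22.  220.8] 129.76988913205068 zaxis [-0.021  0.031 -0.999] F [-0.66  1.89  3.24  0.17 -0.07  0.09] 8.753165195536427
```

Request:
apply_moves([
  [0,0,-0.1],
  [0,0,-0.2],
  [0,0,-0.3],
  [0,0,-0.3],
], fingers=[0.93,0.93,0.93,0.93], yaw=[0,0,0,0])

```text
clock: 14.0
position: [382.1, -21.8, 218.5]
ee_rot: [0.424, 0.905, 0.01, -0.016]
contact_force: [-3.5, 2.9, 13.5]
gripper_width: 8.5
```

```bash
python3 st.py
```

```text
14.15 [ 0.359  0.25  -0.77  -0.07  -0.561 -2.747] [382.1 -21.8 218.6] 129.76872956318323 zaxis [-0.021  0.032 -0.999] F [-3.85  4.1  13.5   0.91  0.88 -0.  ] 8.375193688320838
```

Request:
apply_moves([
  [0,0,0],
  [0,0,0],
  [0,0,0],
  [0,0,0.1],
  [0,0,0.5],
  [0,0,1.5],
  [0,0,3],
  [0,0,5],
  [0,0,7],
  [0,0,9],
], fingers=[1,1,1,1,1,1,1,1,1,1], yaw=[0,0,0,0,0,0,0,0,0,0])

```text
clock: 15.15
position: [381.2, -22.1, 308.7]
ee_rot: [0.425, 0.905, 0.009, -0.018]
contact_force: [0.9, 0.7, -1.4]
gripper_width: 8.2
```

Request:
apply_moves([
  [0,0,1],
  [0,0,2.5],
  [0,0,4],
  [1,-0.7,4],
  [3,-2,4],
  [5.5,-3.6,4],
  [8,-5.3,4],
  [9.5,-6.3,4],
  [10.3,-6.9,4],
  [10.5,-7.0,4],
], fingers=[1,1,1,1,1,1,1,1,1,1], yaw=[0,0,0,0,0,0,0,0,0,0])

```text
clock: 16.15
position: [486.6, -92.9, 347.2]
ee_rot: [0.426, 0.905, 0.009, -0.019]
contact_force: [-0.3, 0.4, -1.0]
gripper_width: 8.8
```

```bash
python3 st.py
python3 - <<'E'
from h import *
c,K,E=cam("top"); cv2.imwrite("pics/topF0.png",c); np.savez("tF.npz",K=K,E=E)
d,K2,E2=cam("side")
a=cv2.resize(c[110:290,200:440],(400,300),interpolation=cv2.INTER_CUBIC); b=cv2.resize(d[60:270,170:450],(400,300),interpolation=cv2.INTER_CUBIC)
w,Kw,Ew=cam("wrist"); np.savez("wF.npz",K=Kw,E=Ew); cv2.imwrite("pics/wF0.png",w)
cv2.imwrite("pics/F.png",np.vstack([np.hstack([a,b]),np.hstack([cv2.resize(w,(400,300)),np.zeros((300,400,3),np.uint8)])]))
E
```

```text
16.3 [ 0.132  0.222 -0.365 -0.041 -1.005 -2.559] [485.6 -92.  348.2] 129.69887134641468 zaxis [-0.025  0.032 -0.999] F [ 0.02  0.24 -1.08  0.04 -0.   -0.02] 8.513340539403393
```

View pics/F.png

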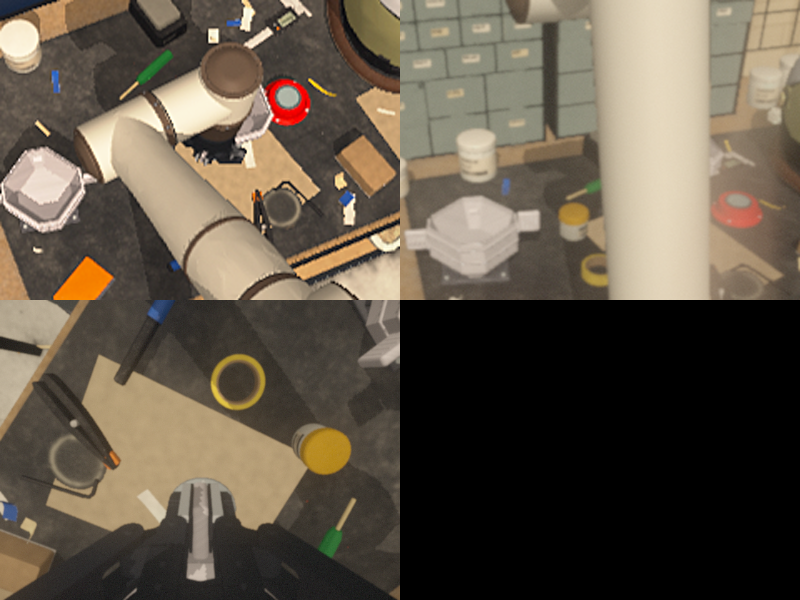

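Run:
```python
from h import *
d=np.load("wF.npz");K,E=d["K"],d["E"]
s=read_state();print(s["joint_vel"].round(3),s["position"].round(1))
a=np.linspace(0,6.28,9)[:-1]
print("puck foot",[proj(K,E,[552+48*np.cos(t),-169+48*np.sin(t),0]).round().tolist() for t in a])
f=lambda u,v,z:ray(K,E,u*1.4,(v-300)*1.4,z)[:2].round(1)
print("tape",f(238,382,10),"pot",f(325,450,50),"lug/puck blob top",f(201,479,0))
```

```text
[-0.    -0.002  0.006  0.001  0.001 -0.   ] [485.6 -91.7 348.9]
puck foot [[316.0, 319.0], [328.0, 288.0], [312.0, 258.0], [276.0, 248.0], [243.0, 264.0], [233.0, 296.0], [251.0, 324.0], [284.0, 333.0]]
tape [475.6  -7.6] pot [593.6  -2.9] lug/puck blob top [ 524.  -133.9]
```

```bash
python3 -c "
from bench import *
print(job_done()); s=read_state(); print(s['clock'],s['position'],s['gripper_width'],s['contact_force'])"
```

```text
the job is handed in; nothing more can be done
None
the job is handed in; nothing more can be done
```

The top tray is out of the stack, and I handed the job in with it held level over the grey checking puck. No verdict is reported, so the results below rest on my own checks.

**What I did:**
- I gripped the lug near its outer end with a light squeeze and raised that corner along an arc about the heel to roughly 0.45 rad. The lift force stayed around 1–3 N.
- I lifted the tray clear. The pictures show the stack still in its stand.
- The tool cannot tilt, so I levelled the tray by setting it flat on clear worktop, then tightened the grip and carried it over the puck.

**Last checks:**
- **Position:** by calculation from the arm's pose, the tray centre is about (549, -168) mm and the puck's axis (552, -169) mm, so about 3 mm off. The underside is about 100 mm above the window.
- **Hold:** joint speeds were near zero, the grip was at full closure, and the wrist carried 1.1 N, which is one tray's weight.
- **Puck:** the top edge of its foot appeared in the wrist picture within about 2 px of where I predicted.
- **Bystanders:** the tape and pot were where they started, within measuring error. I took the orange-and-cork item at about (420, 392) as the spool and stayed clear of it, but did not check it again at the end.

**What did not go to plan or stays unproven:**
- **Joint limit:** one turn ran the last joint against its range limit (−3.096 of −3.1), so the move ended off its target. It also left the tool leaning 0.04 rad. I turned back, and the lean lies in the tray's tilt direction.
- **Level:** I did not measure the final tilt in an image. It rests on the flat set-down, where the force rose sharply to 13.5 N as the floor met the table.

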